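# Sort the specimens at the microscope

### The job

Clear the three loose resin specimens from the microscope bench, one of which is still under the microscope head: put each in the tray that already holds one of its kind, round mounts with the round one and rectangular blocks with the rectangular one, flat on the tray's floor with the stone face still up. They scratch and chip: grip them gently (under about 20 N), set them down rather than drop them, and do not knock the microscope or disturb the other things on the bench.

Things in the scene. Friction and masses are not known exactly. Their poses are not given: they have to be found in the camera images.
- mount_a: A round resin specimen mount: a grey disc, 32 mm in diameter, 24 mm high, standing flat with its stone face up. Origin: centre of its underside; z up. To be sorted.
- mount_b: A round resin specimen mount: a grey disc, 32 mm in diameter, 24 mm high, standing flat with its stone face up. Origin: centre of its underside; z up. To be sorted.
- block_a: A rectangular resin specimen block: 46 mm (its x) by 26 mm (its y) by 24 mm high, grey like the mounts, lying flat with its stone face up. Origin: centre of its underside; z up. To be sorted.
- mount_tray: An open steel tray, 190 mm (its x) by 120 mm (its y), 24 mm high, walls and floor 4 mm thick, fixed to the bench. Origin: centre of its underside. Its near end (its -x, towards the robot) already holds one round mount (mount_kept); the rest is empty. The two trays are alike and their places vary.
- block_tray: An open steel tray, 190 mm (its x) by 120 mm (its y), 24 mm high, walls and floor 4 mm thick, fixed to the bench. Origin: centre of its underside. Its near end (its -x, towards the robot) already holds one rectangular block (block_kept); the rest is empty. The two trays are alike and their places vary.
- mount_kept: A round resin specimen mount: a grey disc, 32 mm in diameter, 24 mm high, standing flat with its stone face up. Origin: centre of its underside; z up. It is already in its tray and shows what belongs there; it stays there.
- block_kept: A rectangular resin specimen block: 46 mm (its x) by 26 mm (its y) by 24 mm high, grey like the mounts, lying flat with its stone face up. Origin: centre of its underside; z up. It is already in its tray and shows what belongs there; it stays there.
- microscope: A white microscope head hanging from a boom stand, fixed. Origin: the bench point under its optical axis; z up. Above the ring light the head is 84 by 84 mm up to 310 mm, then a camera up to 410 mm; the eyepieces point to its +x, away from the robot. One specimen stands 36 to 52 mm in front (its -x) of this point: too far under the head for a vertical tool, so tilt it.
- lens (a point): Centre of the underside of the microscope's black ring light, 76 mm in diameter, 28 mm high: the lowest part of the head, 130 mm above the bench. At 250 mm height a boom 25 mm thick runs from the head to the microscope's -y, to a column 420 mm away on a foot 220 mm square and 22 mm high.
- objective: A steel microscope objective standing on the bench, 26 mm in diameter, 44 mm high. Not part of the job: leave it alone. Origin: centre of its underside.
- eyepiece: A spare eyepiece standing on the bench, black over steel, 34 mm in diameter, 46 mm high. Not part of the job: leave it alone. Origin: centre of its underside.
- pen: A marker pen lying along its x, 135 mm long, 13 mm thick. Not part of the job: leave it alone. Origin: centre of its underside.
- oil_bottle: A small amber bottle, 28 mm in diameter, 60 mm high. Not part of the job: leave it alone. Origin: centre of its underside.
- mug: A white mug, 76 mm in diameter, 92 mm high, handle at its +y. Not part of the job: leave it alone. Origin: centre of its underside.
- blower: A black rubber dust blower standing nozzle up, 58 mm in diameter, 120 mm high. Not part of the job: leave it alone. Origin: centre of its underside.
- screwdriver: A screwdriver lying along its x, 150 mm long. Not part of the job: leave it alone. Origin: centre of its underside.

How it is judged:
By the outcome, as a careful person would: the job done as asked, in the order asked, and still so for the second after the job is handed in, with the robot touching nothing.
It also fails if it takes over 72 s, if anything falls off the work surface, if the arm or the gripper's body presses on something with over 40 N, if the wrist force passes 120 N, or if a joint passes its speed limit or range.

### The arm

A 6-joint arm with a two-finger parallel gripper is mounted at the origin on the work surface. World frame = base frame: x ahead of the robot, y to its left, z up, the work surface at z = 0. Lengths are in mm, angles in rad, forces in N, time in s.
With the tool pointing down it reaches from about 375 to 975 mm from the base axis. Payload 3.8 kg.
Tool frame: the origin (TCP) lies midway between the tips of the shut fingers; the grasp point (between the pads) lies 19 mm behind it; z points along the fingers, x is the direction in which the jaws open and shut, and the axes are right-handed (so a half turn about z gives the same grasp; the last joint's range is limited). The gripper opens to 88 mm and grips with 3 to 60 N. Pads are 18 mm wide; open, the fingers measure 123 mm over their backs; the gripper's body (75 mm by 187 mm) begins 45 mm behind the grasp point.
Start: joints at [-1.147, 0.264, 1.604, -0, 1.274, -0.037], TCP at [300.143, -604.593, 238.706] pointing down, gripper open.
Joint ranges: [-2.63, 2.63], [-0.94, 2.18], [0.31, 2.57], [-1.31, 4.45], [0, 2.66], [-2.55, 2.55]. Speed limits (rad/s): [2.57, 2.57, 3.14, 3.14, 3.14, 3.14].

### API

Orientations are given as a rotation vector (axis times angle).
In Python, from rig import arm gives the robot as it stands.
- The arm moves only by the shell command python3 -m jog 'ROWS' [FORCE]. ROWS is text: rows parted by semicolons, each of 7 numbers parted by spaces: the shift along the tool's x, y, z in m, then the turn, a rotation vector about the tool's x, y, z in rad, then the opening in per cent of the stroke, from 0 (shut) to 100 (fully open). In form: dx dy dz rx ry rz claw; .... A call has 1 to 12 rows; each row is the pose to reach, as a shift and turn from the pose measured when the call began, along the tool's axes at that moment; what a row does not reach only later rows make up. A row lasts 1/10 s, in which the tool goes at most 50 mm and 8.59 degrees, less where a joint would pass 70% of its speed; a pose out of reach is approached as far as the arm can. A call with a gripper value outside its range is refused whole. The fingers move at their own pace and stop on an object; FORCE is the grip in N (left out, the last holds). Time passes only in rows, so rows that repeat a pose let the fingers close. It gives the time, the measured TCP pose, the force and the opening at its end, in the units of the state.
- arm.read_state(): the state, without advancing time (a new reading comes with each control period).
- arm.camera(name): name is "scene" or "top" or "wrist"; returns a dict with "image" (384x512x3 uint8, blue, green, red), "z_map" (384x512 float32, mm along the optical axis (not along the pixel's ray), 0 where there is no reading), "fx", "fy", "cx", "cy" (pixels), "k1" (the pictures are not rectified: a ray, as slopes to the right and down, at radius r is drawn at 1 + k1 r^2 times it, then the intrinsics apply), "extrinsics" (4x4, takes a point from camera to world coordinates). Camera axes: x right, y up, looking along -z (the intrinsics and any distortion apply to the point x, -y, -z); pixel columns grow to the right and rows downward; lengths in mm; the calibration is good to about 2 mm. A picture is of the moment at which its call begins.
- arm.hand_in(): hands the job in, once; it reports no verdict.
The state is a dict: "t": time; "joint_pos": joint angles; "dq": joint speeds; "effort": joint torques, N m; "eef_pos": TCP position; "ee_rot": TCP orientation; "contact_force": force on the tool from outside, world axes, zero at the start; "wrist_torque": the same for the moment, N m; "grip_width": finger opening in mm.
Only numpy, scipy, OpenCV 4.12 (cv2) and the standard library are available. Lean on these libraries where they do the work, as an engineer would, in place of code of your own. Each camera call takes 0.05 s, during which the arm holds its last target. There are 200 camera calls.

## Working session

There is one attempt and no reset: what is moved stays moved. The work goes in short steps, Python scripts to look and compute and a shell command to move; the robot and the scene stay as the last step left them, time stands still between calls to the robot, and variables do not carry over. Pictures are saved under pics/ and viewed, about 8 in all and at most 12, crops included, and the job is handed in when it is done.

```bash
mkdir -p pics; ls; cat > h.py <<'E'
import numpy as np, cv2
from rig import arm
from scipy.spatial.transform import Rotation as R
def snap(n, f=None):
    c=arm.camera(n)
    if f: cv2.imwrite('pics/'+f,c['image'])
    np.savez('cam_'+n+'.npz',**c); return c
def load(n): return dict(np.load('cam_'+n+'.npz'))
def K(c): return np.array([[c['fx'],0,c['cx']],[0,c['fy'],c['cy']],[0,0,1.]],float), np.array([float(c['k1']),0,0,0])
def und(c,uv):
    # exact inversion of x_d = x(1+k1 r^2), iterated
    uv=np.asarray(uv,float).reshape(-1,2)
    d=(uv-[float(c['cx']),float(c['cy'])])/[float(c['fx']),float(c['fy'])]; s=d.copy()
    for _ in range(30): s=d/(1+float(c['k1'])*(s**2).sum(1,keepdims=True))
    return s
def ray(c,uv):
    s=und(c,uv); d=np.c_[s[:,0],-s[:,1],-np.ones(len(s))]
    E=np.asarray(c['extrinsics']); return E[:3,3], d@E[:3,:3].T
def onplane(c,uv,z):
    o,d=ray(c,uv); return o+d*((z-o[2])/d[:,2])[:,None]
def points(c):
    h,w=c['z_map'].shape; v,u=np.mgrid[:h,:w]
    o,d=ray(c,np.c_[u.ravel(),v.ravel()]); zm=c['z_map'].ravel()
    P=o+d*zm[:,None]; P[zm==0]=np.nan
    return P.reshape(h,w,3)
def proj(c,P):
    E=np.asarray(c['extrinsics']); q=(np.atleast_2d(P)-E[:3,3])@E[:3,:3]
    s=np.c_[q[:,0]/-q[:,2],q[:,1]/q[:,2]]; s=s*(1+float(c['k1'])*(s**2).sum(1,keepdims=True))
    return s*[float(c['fx']),float(c['fy'])]+[float(c['cx']),float(c['cy'])]
E
python3 - <<'E'
from h import *
a=snap('top','top0.png');b=snap('scene','scene0.png')
for c in(a,b):print(np.round(c['extrinsics'],3).tolist(),c['fx'],c['k1'])
print(arm.read_state())
E
```

```text
pics
[[0.016, 0.976, -0.217, 356.158], [-1.0, 0.015, -0.008, 22.229], [-0.005, 0.217, 0.976, 961.917], [0.0, 0.0, 0.0, 1.0]] 395.448189445956 -0.11704399468885969
[[-0.882, -0.362, 0.302, 807.359], [0.471, -0.677, 0.566, 522.588], [0.0, 0.641, 0.767, 766.62], [0.0, 0.0, 0.0, 1.0]] 359.7973369130234 0.010438372325261675
{'t': 0.1, 'joint_pos': array([-1.14689581e+00,  2.64675306e-01,  1.60521469e+00,  1.44653913e-05,
        1.27369972e+00, -3.68798395e-02]), 'dq': array([ 0.00016755, -0.00236055, -0.00306721,  0.00242641,  0.00093801,
        0.00055464]), 'effort': array([ 4.03543236e-04, -5.03617537e+01, -3.58071721e+01,  7.31275021e-02,
        2.33348517e-02, -7.40381597e-05]), 'eef_pos': array([ 299.89149463, -604.01764028,  237.52648302]), 'ee_rot': array([-2.66906662e+00,  1.65487445e+00,  2.59028467e-03]), 'contact_force': array([-0.25961967,  0.0975465 ,  0.4026407 ]), 'wrist_torque': array([-0.03512802, -0.01611151,  0.01288704]), 'grip_width': 88.12401048274306}
```

View pics/top0.png

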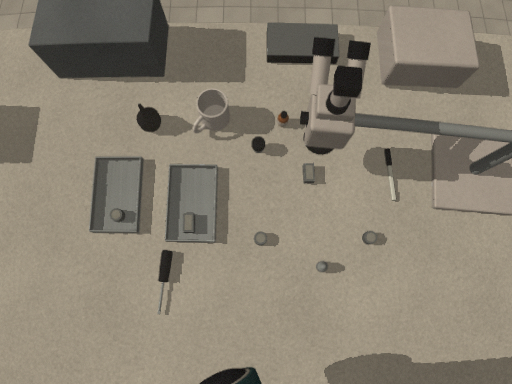

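View pics/scene0.png

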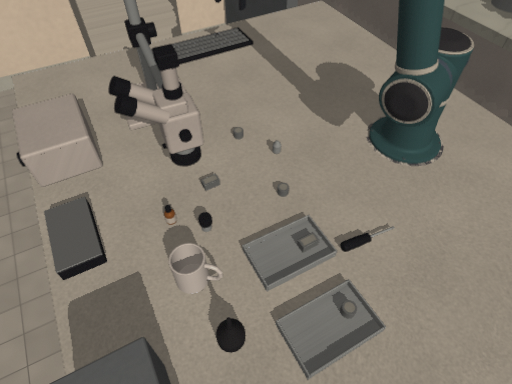

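The top view shows the round tray at about (118,195) and the block tray at (192,205). Block_a is at (309,173), just in front of the head. The mounts look to be at (261,239) and (370,238). The tall one at (322,267) is probably the objective. Next I'll measure them from the depth data.

```bash
python3 - <<'E'
from h import *
c=load('top');P=points(c);Z=P[...,2]
print('bench z',np.nanmedian(Z), arm.read_state()['t'])
def blob(u,v,lo,hi,r=22,cam=c,PP=P):
    m=np.zeros(PP.shape[:2],np.uint8); z=PP[v-r:v+r,u-r:u+r,2]
    m[v-r:v+r,u-r:u+r]=((z>lo)&(z<hi))
    n,l,s,ce=cv2.connectedComponentsWithStats(m)
    for i in range(1,n):
        if s[i,4]<25: continue
        k=l==i; zt=np.nanpercentile(PP[k][:,2],80)
        q=PP[k]; q=q[q[:,2]>zt-5][:,:2].astype(np.float32)
        (x,y),(w,h),a=cv2.minAreaRect(q)
        print((u,v),'n',s[i,4],'ztop %.1f'%zt,'rect',np.round([x,y,w,h,a],1))
for u,v in[(309,173),(261,239),(322,267),(370,238),(258,144),(283,117)]: blob(u,v,12,90)
for u,v in[(118,214),(189,222)]: blob(u,v,18,60,14)
# trays: rim outline
for u,v in[(118,195),(192,204)]:
    r=48;m=(Z>14)&(Z<32);w=np.zeros_like(m);w[v-r:v+r,u-27:u+27]=1
    q=P[m&w][:,:2].astype(np.float32);print('tray',np.round(cv2.minAreaRect(q),1) if 0 else cv2.minAreaRect(q))
im=c['image'];a=cv2.resize(im[95:255,80:240],None,fx=2.5,fy=2.5,interpolation=cv2.INTER_CUBIC);b=cv2.resize(im[120:280,235:395],None,fx=2.5,fy=2.5,interpolation=cv2.INTER_CUBIC)
cv2.imwrite('pics/crop1.png',np.hstack([a,b]))
# head: points between 100 and 300 high, near microscope
w=np.zeros(Z.shape,bool);w[60:160,295:365]=1
for lo,hi in[(100,165),(280,330),(390,430)]:
    q=P[w&(Z>lo)&(Z<hi)]
    if len(q)>5:print(lo,hi,len(q),np.round(np.percentile(q,[2,50,98],axis=0),0).tolist())
E
```

```text
bench z 2.2783716180460942 0.1
(309, 173) n 214 ztop 27.3 rect [ 608.7 -111.2   46.1   26.4    2.3]
(261, 239) n 145 ztop 27.1 rect [445.7   7.1  28.6  30.2  48.2]
(322, 267) n 100 ztop 42.3 rect [ 380.9 -140.5   14.9   15.4   47.5]
(370, 238) n 151 ztop 27.2 rect [ 450.4 -256.8   29.    31.1   33.8]
(258, 144) n 178 ztop 48.9 rect [6.765e+02 1.550e+01 3.220e+01 3.170e+01 4.000e-01]
(283, 117) n 131 ztop 59.6 rect [745.3 -47.1  13.4  12.4   1.1]
(118, 214) n 146 ztop 30.8 rect [495.4 355.6  30.9  29.5  13. ]
(189, 222) n 220 ztop 31.2 rect [479.8 178.5  43.7  25.    2. ]
tray ((547.22802734375, 364.6831359863281), (190.41177368164062, 120.95882415771484), 1.581985592842102)
tray ((517.9951171875, 174.9229736328125), (215.80596923828125, 119.07527923583984), 0.07043787837028503)
100 165 151 [[621.0, -144.0, 133.0], [625.0, -116.0, 151.0], [659.0, -85.0, 160.0]]
280 330 1911 [[618.0, -168.0, 281.0], [649.0, -104.0, 308.0], [729.0, -80.0, 328.0]]
390 430 767 [[636.0, -141.0, 392.0], [652.0, -120.0, 411.0], [676.0, -102.0, 414.0]]
```

View pics/crop1.png

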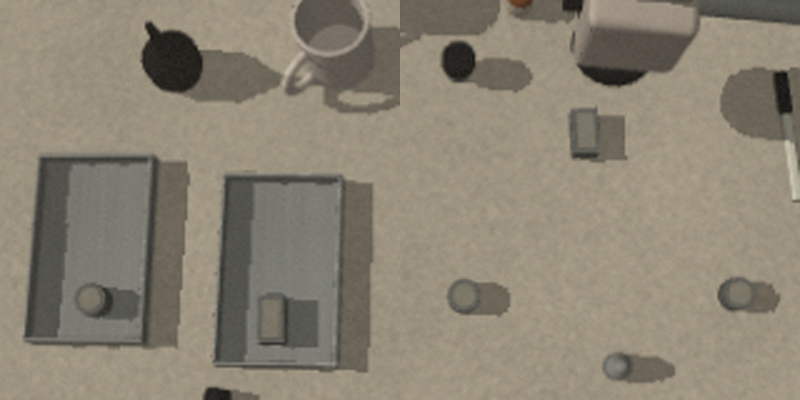

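The crop confirms the kept block and kept mount in their trays. Block_a lies along x just in front of the ring light, and the objective (the narrow one) is at bottom centre. All jaws will run along world y, with a 30° tilt for block_a. I start with mount_b, first checking it from near.

```bash
cat > go.py <<'E'
import sys; from h import *
# python3 go.py x y z tiltdeg : shift (m) and turn in current tool axes to the target, jaws along world y
x,y,z,t=map(float,sys.argv[1:5]); t=np.radians(t)
s=arm.read_state(); M=R.from_rotvec(s['ee_rot'])
zt=np.array([np.sin(t),0,-np.cos(t)]); xt=np.array([0,-1.,0]); T=R.from_matrix(np.c_[xt,np.cross(zt,xt),zt])
print('shift',np.round(M.inv().apply(np.array([x,y,z])-s['eef_pos'])/1000,4),'turn',np.round((M.inv()*T).as_rotvec(),3),
 't',round(s['t'],2),'pos',np.round(s['eef_pos'],1),'F',np.round(s['contact_force'],1),'w',round(s['grip_width'],1),'q',np.round(s['joint_pos'],2))
E
python3 go.py 450 -257 180 0
```

```text
shift [-0.244  -0.2887  0.058 ] turn [0.    0.002 0.461] t 0.1 pos [ 299.9 -604.   237.5] F [-0.3  0.1  0.4] w 88.1 q [-1.15  0.26  1.61  0.    1.27 -0.04]
```

```bash
r="-0.244 -0.289 0.058 0 0.002 0.461 100"; python3 -m jog '-0.244 -0.289 0.058 0 0.002 0.461 100;-0.244 -0.289 0.058 0 0.002 0.461 100;-0.244 -0.289 0.058 0 0.002 0.461 100;-0.244 -0.289 0.058 0 0.002 0.461 100;-0.244 -0.289 0.058 0 0.002 0.461 100;-0.244 -0.289 0.058 0 0.002 0.461 100;-0.244 -0.289 0.058 0 0.002 0.461 100;-0.244 -0.289 0.058 0 0.002 0.461 100;-0.244 -0.289 0.058 0 0.002 0.461 100;-0.244 -0.289 0.058 0 0.002 0.461 100;-0.244 -0.289 0.058 0 0.002 0.461 100;-0.244 -0.289 0.058 0 0.002 0.461 100'
python3 go.py 450 -257 5 0
python3 - <<'E'
from h import *
c=snap('wrist','w1.png');P=points(c)
Z=P[...,2];print('bench',np.nanmedian(Z))
m=((Z>15)&(Z<35)).astype(np.uint8);n,l,s,ce=cv2.connectedComponentsWithStats(m)
for i in range(1,n):
    if s[i,4]>200:
        q=P[l==i]; k=np.abs(q[:,2]-np.percentile(q[:,2],80))<3
        print(s[i],np.percentile(q[:,2],80),cv2.minAreaRect(q[k][:,:2].astype(np.float32)))
E
```

```text
t: 1.3
eef_pos: [449.9, -258.1, 180.3]
ee_rot: [2.219, -2.223, 0.001]
contact_force: [0.2, -1.0, 0.4]
grip_width: 88.3
shift [-1.200e-03 -1.000e-04  1.753e-01] turn [ 0.    -0.001 -0.002] t 1.3 pos [ 449.9 -258.1  180.3] F [ 0.2 -1.   0.4] w 88.3 q [-0.57  0.01  2.   -0.    1.13  1.  ]
bench 0.14682486581824605
[  406     0   106   126 11566] 21.906148767006357 ((580.4757690429688, -487.5982666015625), (127.15872192382812, 126.10472106933594), 88.06239318847656)
[ 101    6   35   52 1379] 24.303836914594967 ((607.922607421875, -109.88268280029297), (46.53988265991211, 27.10356330871582), 3.289198398590088)
[245 166  27  27 578] 24.14332885263798 ((450.5361633300781, -254.71710205078125), (30.48147964477539, 30.52793312072754), 0.09924906492233276)
[ 30 171  30  26 600] 24.146924935753304 ((445.1788635253906, 8.159770965576172), (30.937658309936523, 31.251792907714844), 33.4290771484375)
```

View pics/w1.png

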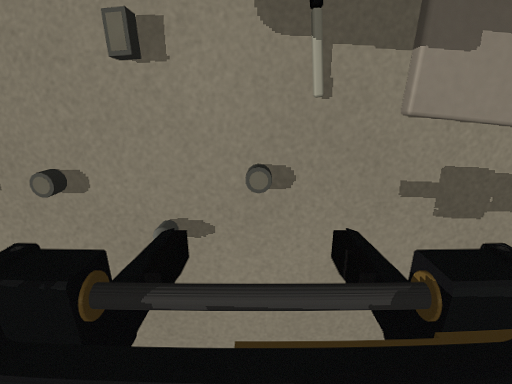

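The wrist view shows mount_b at (259,178), mount_a at (45,183) and block_a at (121,33). The bench height reads 0.1 mm. Now down onto mount_b.

```bash
python3 -m jog '-0.0034 -0.0006 0.05 0 0 0 75;-0.0034 -0.0006 0.1 0 0 0 75;-0.0034 -0.0006 0.14 0 0 0 75;-0.0034 -0.0006 0.165 0 0 0 75;-0.0034 -0.0006 0.174 0 0 0 75;-0.0034 -0.0006 0.174 0 0 0 75;-0.0034 -0.0006 0.174 0 0 0 60;-0.0034 -0.0006 0.174 0 0 0 45;-0.0034 -0.0006 0.174 0 0 0 40;-0.0034 -0.0006 0.174 0 0 0 40' 12
python3 -m jog '0 0 0 0 0 0 37;0 0 0 0 0 0 34;0 0 0 0 0 0 30;0 0 0 0 0 0 30;0 0 0 0 0 0 30;0 0 0 0 0 0 30'
python3 go.py 450 -255 200 0
```

```text
t: 2.35
eef_pos: [451.4, -255.3, 7.5]
ee_rot: [-2.219, 2.224, -0.004]
contact_force: [-0.1, -1.2, 0.0]
grip_width: 36.8
t: 2.95
eef_pos: [451.9, -255.6, 8.2]
ee_rot: [-2.219, 2.223, -0.005]
contact_force: [-1.3, 0.2, 6.0]
grip_width: 31.3
shift [-1.000e-04  1.400e-03 -1.918e-01] turn [-0.003 -0.002 -0.002] t 2.95 pos [ 451.9 -255.6    8.2] F [-1.3  0.2  6. ] w 31.3 q [-0.56  0.23  2.12 -0.    0.78  1.01]
```

```bash
python3 -m jog '0 0 -0.02 0 0 0 30;0 0 -0.06 0 0 0 30;0 0 -0.1 0 0 0 30;0 0 -0.14 0 0 0 30;-0.04 0 -0.14 0 0 0 30;-0.09 0 -0.14 0 0 0 30;-0.14 0 -0.14 0 0 0 30;-0.19 -0.02 -0.14 0 0 0 30;-0.24 -0.03 -0.14 0 0 0 30;-0.29 -0.05 -0.14 0 0 0 30;-0.34 -0.06 -0.14 0 0 0 30;-0.39 -0.08 -0.14 0 0 0 30'
python3 go.py 600 366 150 0
```

```text
t: 4.15
eef_pos: [526.9, 124.4, 147.0]
ee_rot: [2.22, -2.223, 0.004]
contact_force: [1.1, -1.0, -1.1]
grip_width: 31.6
shift [-0.2417 -0.0728 -0.0034] turn [-0.002 -0.002 -0.001] t 4.15 pos [526.9 124.4 147. ] F [ 1.1 -1.  -1.1] w 31.6 q [ 0.19  0.09  1.99 -0.    1.07  1.76]
```

```bash
python3 -m jog '-0.045 -0.015 0 0 0 0 30;-0.09 -0.03 0 0 0 0 30;-0.14 -0.045 0 0 0 0 30;-0.19 -0.06 0 0 0 0 30;-0.23 -0.073 0 0 0 0 30;-0.242 -0.073 0 0 0 0 30;-0.242 -0.073 0 0 0 0 30;-0.242 -0.073 0 0 0 0 30'
cat > look.py <<'E'
import sys; from h import *
c=snap('wrist',sys.argv[1]);P=points(c);Z=P[...,2]
print('bench',np.nanmedian(Z))
X,Y=P[...,0],P[...,1]
for n,cx,cy in(('mt',547,366),('bt',532,176)):
    for lo,hi in((1.5,6.5),(18,30)):
        k=(Z>lo)&(Z<hi)&(abs(X-cx)<108)&(abs(Y-cy)<72)
        if k.sum()>300:print(n,lo,k.sum(),'z',round(np.median(Z[k]),1),np.round(np.percentile(P[k][:,:2],[.5,99.5],axis=0),1).tolist())
E
python3 look.py w2.png; python3 go.py 600 366 12 0
```

```text
t: 4.95
eef_pos: [599.4, 365.1, 145.7]
ee_rot: [2.218, -2.221, 0.005]
contact_force: [-0.2, -1.1, -0.8]
grip_width: 31.7
bench 0.690834173996393
mt 1.5 7943 z 3.5 [[469.7, 312.1], [643.0, 424.3]]
mt 18 1378 z 23.1 [[486.3, 308.1], [644.0, 428.3]]
bt 1.5 8226 z 3.5 [[471.2, 120.1], [624.3, 237.7]]
bt 18 1804 z 22.7 [[435.0, 117.3], [624.8, 237.9]]
shift [-0.002  -0.0003  0.134 ] turn [-0.    -0.004 -0.002] t 5.0 pos [599.6 364.5 146. ] F [-0.4 -0.1 -0.1] w 31.6 q [ 0.51  0.38  1.63 -0.    1.13  2.09]
```

View pics/w2.png

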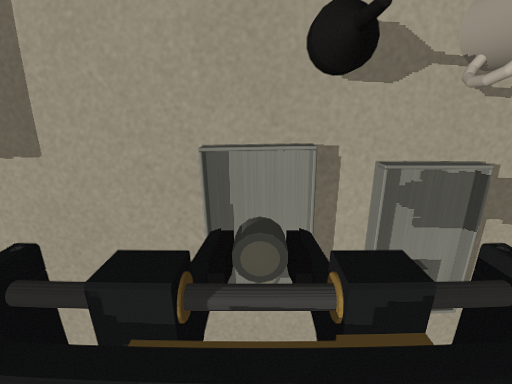

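The mount is held upright at (262,258) over the far half of the round tray. The tray's depth readings give y 308..428 and a far edge at x 644. Lowering.

```bash
python3 -m jog '-0.003 0 0.04 0 0 0 30;-0.003 0 0.08 0 0 0 30;-0.003 0 0.11 0 0 0 30;-0.003 0 0.124 0 0 0 30;-0.003 0 0.13 0 0 0 30;-0.003 0 0.132 0 0 0 30;-0.003 0 0.132 0 0 0 30'
python3 go.py 600 367.5 11 0
python3 -m jog '0 0 0.001 0 0 0 30;0 0 0.002 0 0 0 30;0 0 0.002 0 0 0 30'; python3 go.py 600 367.5 11 0
```

```text
t: 5.7
eef_pos: [600.9, 367.3, 15.7]
ee_rot: [2.219, -2.224, 0.006]
contact_force: [0.2, 0.2, -1.2]
grip_width: 31.4
shift [-0.0003  0.0009  0.0047] turn [-0.003 -0.003 -0.003] t 5.7 pos [600.9 367.3  15.7] F [ 0.2  0.2 -1.2] w 31.4 q [ 0.51  0.51  1.7  -0.    0.92  2.09]
t: 6.0
eef_pos: [601.5, 367.7, 14.8]
ee_rot: [-2.218, 2.223, -0.007]
contact_force: [-0.0, 0.2, 0.4]
grip_width: 31.9
shift [0.0002 0.0015 0.0038] turn [-0.004 -0.002 -0.002] t 6.0 pos [601.5 367.7  14.8] F [-0.   0.2  0.4] w 31.9 q [ 0.52  0.52  1.7  -0.    0.92  2.09]
```

```bash
python3 -m jog '0 0 0.002 0 0 0 30;0 0 0.003 0 0 0 30;0 0 0.003 0 0 0 30'; python3 -m jog '0 0 0.002 0 0 0 30;0 0 0.002 0 0 0 30;0 0 0.002 0 0 0 30';
```

```text
t: 6.3
eef_pos: [601.7, 367.9, 12.2]
ee_rot: [-2.217, 2.223, -0.007]
contact_force: [0.1, -0.2, 2.1]
grip_width: 31.7
t: 6.6
eef_pos: [601.8, 367.9, 12.1]
ee_rot: [-2.218, 2.223, -0.007]
contact_force: [-4.2, -3.2, 10.9]
grip_width: 31.7
```

```bash
python3 -m jog '0 0 0 0 0 0 32;0 0 -0.001 0 0 0 38;0 0 -0.001 0 0 0 44;0 0 -0.001 0 0 0 50;0 0 -0.001 0 0 0 55;0 0 -0.001 0 0 0 55;0 0 -0.02 0 0 0 55;0 0 -0.06 0 0 0 55;0 0 -0.1 0 0 0 55;0 0 -0.14 0 0 0 60;0.04 0.01 -0.16 0 0 0 70;0.09 0.03 -0.17 0 0 0 80'; python3 go.py 445 8 180 0
```

```text
t: 7.8
eef_pos: [575.3, 284.0, 187.2]
ee_rot: [-2.214, 2.214, -0.012]
contact_force: [0.1, -0.7, -0.7]
grip_width: 67.1
shift [0.276  0.1304 0.005 ] turn [-0.013  0.002 -0.   ] t 7.8 pos [575.3 284.  187.2] F [ 0.1 -0.7 -0.7] w 67.1 q [ 0.42  0.23  1.74 -0.    1.16  1.99]
```

Now to mount_a.

```bash
python3 -m jog '0.046 0.022 0 -0.013 0 0 80;0.092 0.044 0 -0.013 0 0 80;0.138 0.066 0 -0.013 0 0 80;0.184 0.088 0 -0.013 0 0 80;0.23 0.11 0 -0.013 0 0 80;0.27 0.129 0 -0.013 0 0 80;0.276 0.13 0 -0.013 0 0 80;0.276 0.13 0 -0.013 0 0 80;0.276 0.13 0 -0.013 0 0 80'
python3 - <<'E'
from h import *
c=snap('wrist','w3.png');P=points(c);Z=P[...,2];print(np.nanmedian(Z))
m=((Z>15)&(Z<40)).astype(np.uint8);n,l,s,ce=cv2.connectedComponentsWithStats(m)
for i in range(1,n):
    if 200<s[i,4]<3500:
        q=P[l==i]; k=np.abs(q[:,2]-np.percentile(q[:,2],80))<3
        print(s[i],np.percentile(q[:,2],80),cv2.minAreaRect(q[k][:,:2].astype(np.float32)))
E
python3 go.py 445 8 7.5 0
```

```text
t: 8.7
eef_pos: [446.3, 8.5, 186.1]
ee_rot: [-2.219, 2.22, 0.0]
contact_force: [0.5, -0.5, -0.2]
grip_width: 70.5
0.3808766099784293
[ 359    4   30   51 1333] 24.18473240807365 ((607.9522094726562, -109.3995361328125), (46.64668273925781, 27.357542037963867), 3.6130893230438232)
[  45   12  130  177 3442] 23.611114253427115 ((529.9818725585938, 176.71156311035156), (189.66766357421875, 121.88621520996094), 0.03780670836567879)
[  0  67  26 107 847] 23.284303559643 ((505.20867919921875, 306.83258056640625), (27.27967071533203, 109.83650207519531), 75.88502502441406)
[  99  132   33   41 1051] 28.347788006648898 ((479.39923095703125, 180.5087890625), (45.480777740478516, 27.03438949584961), 1.7941677570343018)
[248 166  27  27 557] 24.137978924282844 ((445.7773742675781, 8.778999328613281), (30.905942916870117, 30.981056213378906), 1.6017613410949707)
[ 79 203  23  46 848] 24.91946326861447 ((382.71319580078125, 232.6622314453125), (18.70777702331543, 61.018035888671875), 85.4869155883789)
[363 219  25  23 349] 35.88060817735406 ((381.6299743652344, -135.21421813964844), (18.449356079101562, 21.311925888061523), 51.41564178466797)
shift [0.0013 0.0015 0.1783] turn [-0.001  0.002  0.001] t 8.75 pos [446.3   8.9 185.8] F [ 0.2  0.  -0.1] w 70.7 q [-0.04 -0.14  2.13  0.    1.15  1.53]
```

```bash
python3 -m jog '0 0.0005 0.05 0 0 0 75;0 0.0005 0.1 0 0 0 75;0 0.001 0.14 0 0 0 70;0 0.001 0.168 0 0 0 65;0 0.001 0.177 0 0 0 60;0 0.001 0.178 0 0 0 55;0 0.001 0.178 0 0 0 45;0 0.001 0.178 0 0 0 40;0 0.001 0.178 0 0 0 40' 12
python3 -m jog '0 0 0 0 0 0 37;0 0 0 0 0 0 34;0 0 0 0 0 0 30;0 0 0 0 0 0 30;0 0 0 0 0 0 30;0 0 0 0 0 0 30'
python3 go.py 550 367.5 150 0
```

```text
t: 9.65
eef_pos: [447.3, 9.3, 9.5]
ee_rot: [-2.219, 2.217, -0.003]
contact_force: [-0.9, 1.0, -0.5]
grip_width: 35.1
t: 10.25
eef_pos: [448.4, 9.2, 10.6]
ee_rot: [-2.218, 2.216, -0.005]
contact_force: [-1.6, 0.2, 6.8]
grip_width: 31.5
shift [-0.3585 -0.1028 -0.1379] turn [-0.007  0.002  0.001] t 10.25 pos [448.4   9.2  10.6] F [-1.6  0.2  6.8] w 31.5 q [-0.04  0.11  2.27  0.    0.76  1.53]
```

```bash
python3 -m jog '0 0 -0.02 0 0 0 30;0 0 -0.06 0 0 0 30;0 0 -0.1 0 0 0 30;-0.02 -0.01 -0.138 0 0 0 30;-0.07 -0.025 -0.138 0 0 0 30;-0.115 -0.04 -0.138 0 0 0 30;-0.16 -0.055 -0.138 0 0 0 30;-0.205 -0.07 -0.138 0 0 0 30;-0.25 -0.085 -0.138 0 0 0 30;-0.3 -0.1 -0.138 0 0 0 30;-0.345 -0.103 -0.138 0 0 0 30;-0.358 -0.103 -0.138 0 0 0 30'
python3 -m jog '-0.0 0 0 0 0 0 30;0 0 0 0 0 0 30'
python3 go.py 550 367.5 17 0
```

```text
t: 11.45
eef_pos: [550.3, 371.3, 149.8]
ee_rot: [-2.22, 2.212, -0.004]
contact_force: [-0.8, -0.8, -0.3]
grip_width: 31.4
t: 11.65
eef_pos: [549.6, 370.6, 149.1]
ee_rot: [-2.222, 2.212, -0.004]
contact_force: [-0.8, -0.4, -0.6]
grip_width: 31.0
shift [0.0034 0.0004 0.132 ] turn [-0.006  0.003  0.004] t 11.65 pos [549.6 370.6 149.1] F [-0.8 -0.4 -0.6] w 31.0 q [ 0.56  0.3   1.72 -0.    1.11  2.12]
```

```bash
python3 -m jog '0.003 0 0.04 0 0 0 30;0.003 0 0.08 0 0 0 30;0.003 0 0.11 0 0 0 30;0.003 0 0.126 0 0 0 30;0.003 0 0.131 0 0 0 30;0.003 0 0.131 0 0 0 30'
python3 -m jog '0 0 0.001 0 0 0 30;0 0 0.002 0 0 0 30;0 0 0.002 0 0 0 30'
python3 -m jog '0 0 0.001 0 0 0 30;0 0 0.002 0 0 0 30;0 0 0.002 0 0 0 30'
```

```text
t: 12.25
eef_pos: [550.6, 367.0, 18.2]
ee_rot: [-2.221, 2.214, -0.004]
contact_force: [0.7, -0.2, 0.2]
grip_width: 31.2
t: 12.55
eef_pos: [551.6, 367.6, 17.7]
ee_rot: [-2.219, 2.212, -0.005]
contact_force: [-0.6, -0.6, -0.4]
grip_width: 31.4
t: 12.85
eef_pos: [551.6, 367.7, 15.8]
ee_rot: [-2.219, 2.212, -0.005]
contact_force: [-0.4, 0.2, -0.8]
grip_width: 31.4
```

```bash
python3 -m jog '0 0 0.001 0 0 0 30;0 0 0.002 0 0 0 30;0 0 0.002 0 0 0 30'
python3 -m jog '0 0 0.001 0 0 0 30;0 0 0.002 0 0 0 30;0 0 0.002 0 0 0 30'
```

```text
t: 13.15
eef_pos: [551.7, 367.8, 14.7]
ee_rot: [-2.22, 2.212, -0.005]
contact_force: [-2.4, -1.3, 6.0]
grip_width: 31.4
t: 13.45
eef_pos: [551.7, 367.8, 14.7]
ee_rot: [-2.22, 2.212, -0.005]
contact_force: [-5.5, -3.4, 10.6]
grip_width: 31.3
```

```bash
python3 -m jog '0 0 0 0 0 0 32;0 0 -0.001 0 0 0 38;0 0 -0.001 0 0 0 44;0 0 -0.001 0 0 0 50;0 0 -0.001 0 0 0 55;0 0 -0.001 0 0 0 55;0 0 -0.02 0 0 0 55;0 0 -0.06 0 0 0 55;0 0 -0.1 0 0 0 55;0 0 -0.14 0 0 0 60;0.04 0.01 -0.16 0 0 0 65;0.09 0.03 -0.17 0 0 0 65'
sed -i "s/^x,y,z,t=.*/x,y,z,t=map(float,sys.argv[1:5]); t=np.radians(t); yaw=float(sys.argv[5]) if len(sys.argv)>5 else 0/; s/np.cross(zt,xt),zt\])/np.cross(zt,xt),zt]); T=R.from_euler('z',yaw,degrees=True)*T/" go.py
python3 go.py 540 -110 150 30 3.5
python3 - <<'E'
from h import *
c=load('wrist');P=points(c);Z=P[...,2];q=P[(Z>22)&(Z<27)&(abs(P[...,0]-608)<32)&(abs(P[...,1]+110)<25)][:,:2]
w,V=np.linalg.eigh(np.cov(q.T));print(len(q),q.mean(0),V[:,1],cv2.boxPoints(cv2.minAreaRect(q.astype(np.float32))))
E
```

```text
t: 14.65
eef_pos: [524.9, 282.7, 187.1]
ee_rot: [-2.218, 2.205, -0.009]
contact_force: [1.0, -1.6, 0.6]
grip_width: 57.3
shift [ 0.393  -0.0124  0.0349] turn [ 0.509 -0.009 -0.056] t 14.65 pos [524.9 282.7 187.1] F [ 1.  -1.6  0.6] w 57.3 q [ 0.45  0.14  1.84 -0.    1.14  2.02]
1148 [ 608.43764336 -108.98174433] [-0.99772337 -0.06743949] [[ 584.16504   -96.6845  ]
 [ 585.4735   -123.850426]
 [ 631.7716   -121.62054 ]
 [ 630.46313   -94.45461 ]]
```

```bash
python3 -m jog '0.045 0 0 0.05 0 0 65;0.09 0 0 0.1 0 0 65;0.135 0 0 0.16 0 -0.02 65;0.18 0 0.01 0.22 0 -0.02 65;0.225 0 0.015 0.28 0 -0.03 65;0.27 0 0.02 0.34 0 -0.04 65;0.315 0 0.025 0.4 0 -0.05 65;0.355 -0.006 0.03 0.46 -0.005 -0.055 65;0.385 -0.012 0.035 0.509 -0.009 -0.056 65;0.393 -0.012 0.035 0.509 -0.009 -0.056 65;0.393 -0.012 0.035 0.509 -0.009 -0.056 65;0.393 -0.012 0.035 0.509 -0.009 -0.056 65'
python3 go.py 540 -110 150 30 3.5
python3 go.py 609 -109.2 10 30 3.5
python3 - <<'E'
from h import *
c=snap('wrist','w4.png');P=points(c);Z=P[...,2];print(np.nanmedian(Z))
q=P[(Z>20)&(Z<29)&(abs(P[...,0]-608)<35)&(abs(P[...,1]+110)<28)];print(len(q),np.median(q[:,2]),cv2.minAreaRect(q[:,:2].astype(np.float32)))
q=P[(Z>100)&(Z<165)&(P[...,0]>560)&(P[...,0]<760)&(abs(P[...,1]+110)<80)]
if len(q):print('ring',len(q),np.percentile(q,[1,50,99],axis=0))
E
```

```text
t: 15.85
eef_pos: [539.8, -109.5, 150.2]
ee_rot: [-1.98, 1.861, -0.498]
contact_force: [-1.0, 0.3, 0.6]
grip_width: 57.3
shift [ 0.0006 -0.      0.0003] turn [0.001 0.001 0.   ] t 15.85 pos [ 539.8 -109.5  150.2] F [-1.   0.3  0.6] w 57.3 q [-0.38 -0.17  2.32  0.42  0.55  0.82]
shift [0.0041 0.0102 0.156 ] turn [0.001 0.001 0.   ] t 15.85 pos [ 539.8 -109.5  150.2] F [-1.   0.3  0.6] w 57.3 q [-0.38 -0.17  2.32  0.42  0.55  0.82]
5.159790916074542
915 23.576067482443705 ((607.9346313476562, -109.31507110595703), (45.788490295410156, 25.89057731628418), 2.687957286834717)
ring 2930 [[ 619.88094972 -150.73057474  130.00187036]
 [ 626.73333639 -117.9441035   154.3208428 ]
 [ 640.86778471  -86.65841714  160.64866758]]
```

View pics/w4.png

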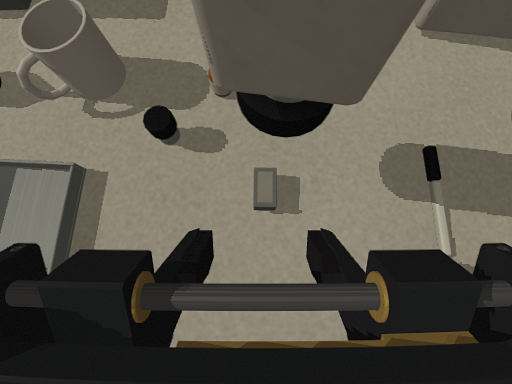

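Block_a is at (265,188), centred between the jaws with the ring light behind it. The ring's front edge is at x≈620 and z 130..160. Going in along the tilted axis.

```bash
python3 -m jog '0.004 0.01 0.03 0 0 0 65;0.004 0.01 0.06 0 0 0 65;0.004 0.01 0.09 0 0 0 65;0.004 0.01 0.11 0 0 0 65;0.004 0.01 0.12 0 0 0 65;0.004 0.01 0.12 0 0 0 65'
python3 go.py 610 -109.2 9 30 3.5
```

```text
t: 16.5
eef_pos: [591.5, -107.3, 39.9]
ee_rot: [-1.984, 1.857, -0.493]
contact_force: [-0.3, -0.4, 0.5]
grip_width: 57.4
shift [ 0.0032 -0.0005  0.0359] turn [0.003 0.004 0.004] t 16.5 pos [ 591.5 -107.3   39.9] F [-0.3 -0.4  0.5] w 57.4 q [-0.33  0.13  2.29  0.7   0.31  0.55]
```

```bash
python3 -m jog '0.003 0 0.01 0.003 0.004 0.004 60;0.003 0 0.02 0.003 0.004 0.004 60;0.003 0 0.028 0.003 0.004 0.004 55;0.003 0 0.033 0.003 0.004 0.004 50;0.003 0 0.035 0.003 0.004 0.004 45;0.003 0 0.035 0.003 0.004 0.004 40;0.003 0 0.035 0.003 0.004 0.004 38' 12
python3 go.py 610 -109.2 9 30 3.5
```

```text
t: 17.2
eef_pos: [609.4, -108.9, 10.2]
ee_rot: [-1.979, 1.861, -0.5]
contact_force: [-0.0, -1.3, -0.6]
grip_width: 33.4
shift [0.0003 0.0001 0.0013] turn [-0.001  0.     0.   ] t 17.2 pos [ 609.4 -108.9   10.2] F [-0.  -1.3 -0.6] w 33.4 q [-0.32  0.21  2.27  0.85  0.25  0.41]
```

```bash
python3 -m jog '0 0 0.001 0 0 0 34;0 0 0.001 0 0 0 31;0 0 0.001 0 0 0 28;0 0 0.001 0 0 0 25;0 0 0.001 0 0 0 23;0 0 0.001 0 0 0 23;0 0 0.001 0 0 0 23;0 0 0.001 0 0 0 23'
python3 go.py 540 -108.8 140 30 3.5
```

```text
t: 18.0
eef_pos: [610.2, -109.2, 9.7]
ee_rot: [-1.978, 1.861, -0.501]
contact_force: [-3.1, -1.2, 4.8]
grip_width: 26.0
shift [-0.0046 -0.0047 -0.1478] turn [-0.002 -0.     0.   ] t 18.0 pos [ 610.2 -109.2    9.7] F [-3.1 -1.2  4.8] w 26.0 q [-0.32  0.21  2.27  0.85  0.25  0.4 ]
```

```bash
python3 -m jog '0 -0.001 -0.01 0 0 0 23;-0.001 -0.001 -0.025 0 0 0 23;-0.002 -0.002 -0.05 0 0 0 23;-0.003 -0.003 -0.08 0 0 0 23;-0.004 -0.004 -0.11 0 0 0 23;-0.004 -0.004 -0.14 0 0 0 23;-0.004 -0.004 -0.15 0 0 0 23'
python3 go.py 575 177 140 30 3.5
```

```text
t: 18.7
eef_pos: [538.3, -109.7, 143.7]
ee_rot: [-1.977, 1.859, -0.504]
contact_force: [0.4, 0.5, -0.7]
grip_width: 26.0
shift [-0.2839 -0.0451  0.03  ] turn [-0.004 -0.002  0.001] t 18.7 pos [ 538.3 -109.7  143.7] F [ 0.4  0.5 -0.7] w 26.0 q [-0.38 -0.16  2.33  0.44  0.53  0.8 ]
```

```bash
python3 -m jog '-0.04 0 0 0 0 0 23;-0.08 -0.005 0.005 0 0 0 23;-0.12 -0.012 0.01 0 0 0 23;-0.16 -0.02 0.015 0 0 0 23;-0.2 -0.028 0.02 0 0 0 23;-0.24 -0.036 0.025 0 0 0 23;-0.27 -0.044 0.03 0 0 0 23;-0.284 -0.045 0.03 0 0 0 23;-0.284 -0.045 0.03 0 0 0 23;-0.284 -0.045 0.03 0 0 0 23'
python3 go.py 576 177 22 30 3.5
python3 - <<'E'
from h import *
snap('wrist','w5.png')
E
```

```text
t: 19.7
eef_pos: [573.9, 177.2, 138.3]
ee_rot: [-1.981, 1.86, -0.502]
contact_force: [-0.4, -0.7, -0.7]
grip_width: 26.0
shift [0.     0.0565 0.1017] turn [-0.001 -0.002  0.002] t 19.7 pos [573.9 177.2 138.3] F [-0.4 -0.7 -0.7] w 26.0 q [ 0.34 -0.05  2.24 -0.31  0.46  2.09]
```

View pics/w5.png

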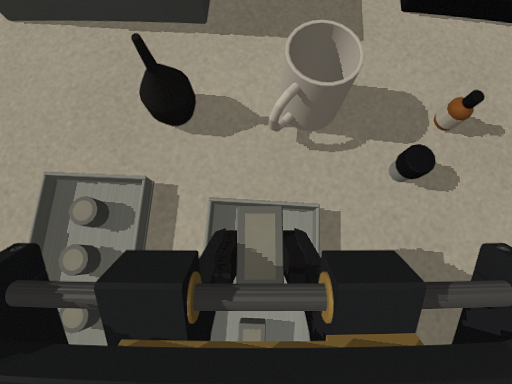

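Block_a is held over the far part of the block tray, with the kept block visible at (252,328). All three mounts stand upright in the other tray at (85,211), (80,260) and (75,318). Lowering straight down.

```bash
python3 -m jog '0 0.015 0.03 0 0 0 23;0 0.03 0.057 0 0 0 23;0 0.045 0.082 0 0 0 23;0 0.053 0.096 0 0 0 23;0 0.0565 0.102 0 0 0 23;0 0.0565 0.102 0 0 0 23'
python3 -m jog '0 0.001 0.0017 0 0 0 23;0 0.002 0.0035 0 0 0 23;0 0.002 0.0035 0 0 0 23'
python3 go.py 576 177 14 30 3.5
```

```text
t: 20.35
eef_pos: [574.7, 174.4, 19.7]
ee_rot: [-1.981, 1.865, -0.501]
contact_force: [0.3, -0.8, 0.1]
grip_width: 25.7
t: 20.65
eef_pos: [575.0, 174.1, 16.1]
ee_rot: [-1.98, 1.865, -0.502]
contact_force: [0.6, -0.6, -0.1]
grip_width: 25.8
shift [-0.0029 -0.      0.0024] turn [ 0.002 -0.004 -0.   ] t 20.65 pos [575.  174.1  16.1] F [ 0.6 -0.6 -0.1] w 25.8 q [ 0.33  0.17  2.3  -0.7   0.21  2.5 ]
```

Joint 6 is at 2.50, close to its 2.55 limit. I'll rise a little, yaw the tool about 10° about world z to bring it nearer the arm's plane, then finish lowering.

```bash
python3 -m jog '-0.001 -0.01 -0.0173 0 0 0 23;-0.002 -0.02 -0.0346 0 0 0 23;-0.003 -0.02 -0.0346 0 -0.04 -0.07 23;-0.003 -0.02 -0.0346 0 -0.08 -0.14 23;-0.003 -0.02 -0.0346 0 -0.08 -0.14 23;-0.003 -0.02 -0.0346 0 -0.08 -0.14 23'
python3 go.py 573 177 20 30 13
```

```text
t: 21.25
eef_pos: [575.3, 176.9, 56.9]
ee_rot: [-2.107, 1.688, -0.455]
contact_force: [-0.3, -0.9, -1.5]
grip_width: 25.9
shift [-0.0007  0.0204  0.0309] turn [ 0.001 -0.007 -0.005] t 21.25 pos [575.3 176.9  56.9] F [-0.3 -0.9 -1.5] w 25.9 q [ 0.27  0.08  2.3  -0.13  0.24  1.74]
```

```bash
python3 -m jog '0 0.008 0.013 0 0 0 23;0 0.014 0.024 0 0 0 23;0 0.018 0.031 0 0 0 23;0 0.018 0.032 0 0 0 23;0 0.018 0.032 0 0 0 23'
python3 -m jog '0 0.001 0.0017 0 0 0 23;0 0.0015 0.0026 0 0 0 23;0 0.0015 0.0026 0 0 0 23'
python3 go.py 573 177 14 30 13
```

```text
t: 21.75
eef_pos: [575.4, 176.9, 19.5]
ee_rot: [-2.108, 1.689, -0.455]
contact_force: [0.2, -0.1, -0.6]
grip_width: 25.9
t: 22.05
eef_pos: [575.6, 177.0, 16.7]
ee_rot: [-2.108, 1.688, -0.455]
contact_force: [0.3, 0.3, 0.2]
grip_width: 26.0
shift [-0.0006  0.0035  0.0011] turn [ 0.002 -0.007 -0.005] t 22.05 pos [575.6 177.   16.7] F [0.3 0.3 0.2] w 26.0 q [ 0.27  0.16  2.31 -0.21  0.15  1.82]
```

```bash
python3 -m jog '0 0.0005 0.001 0 0 0 23;0 0.001 0.0017 0 0 0 23;0 0.001 0.0017 0 0 0 23'
python3 -m jog '0 0.0005 0.001 0 0 0 23;0 0.0007 0.0013 0 0 0 23;0 0.0007 0.0013 0 0 0 23'; python3 go.py 573 177 14 30 13
```

```text
t: 22.35
eef_pos: [575.5, 176.9, 14.7]
ee_rot: [-2.108, 1.688, -0.455]
contact_force: [0.6, 0.1, 0.7]
grip_width: 26.1
t: 22.65
eef_pos: [575.9, 177.0, 13.7]
ee_rot: [-2.107, 1.688, -0.455]
contact_force: [-0.8, -0.3, 3.0]
grip_width: 25.5
shift [-0.0006  0.0023 -0.0017] turn [ 0.001 -0.007 -0.005] t 22.65 pos [575.9 177.   13.7] F [-0.8 -0.3  3. ] w 25.5 q [ 0.27  0.17  2.31 -0.22  0.14  1.83]
```

Contact at the expected height. One more small push, then release and withdraw.

```bash
python3 -m jog '0 0.0005 0.001 0 0 0 23;0 0.0007 0.0013 0 0 0 23;0 0.0007 0.0013 0 0 0 23'; python3 -m jog '0 0 0 0 0 0 26;0 0 0 0 0 0 30;0 0 0 0 0 0 35;0 0 0 0 0 0 40;0 0 0 0 0 0 46;0 0 0 0 0 0 46;0 0 -0.015 0 0 0 46;0 0 -0.04 0 0 0 46;0 0 -0.08 0 0 0 46;0 0 -0.12 0 0 0 46;0 0 -0.16 0 0 0 46;0 0 -0.19 0 0 0 46'
python3 go.py 400 177 250 0
python3 - <<'E'
from h import *
snap('wrist','w6.png');c=snap('top','top1.png');P=points(c);Z=P[...,2]
im=c['image']
cv2.imwrite('pics/end.png',np.hstack([cv2.resize(im[60:280,70:400],(640,427)),]))
for n,cx,cy in(('block_a',575,177),('kept b',480,178),('ma',551,367),('mb',601,367),('kept m',495,356),('obj',381,-138),('eye',676,16)):
    k=(abs(P[...,0]-cx)<(30 if 'b' in n[:1] or n=='kept b' else 22))&(abs(P[...,1]-cy)<26)
    k&=(Z>12)&(np.abs(Z)<60);q=P[k]
    if len(q)<20: print(n,'hidden');continue
    zt=np.percentile(q[:,2],80);q=q[abs(q[:,2]-zt)<3];print(n,len(q),round(zt,1),cv2.minAreaRect(q[:,:2].astype(np.float32)),'z spread',q[:,2].std())
E
```

```text
t: 22.95
eef_pos: [577.0, 177.4, 13.7]
ee_rot: [-2.105, 1.686, -0.457]
contact_force: [-5.1, -1.6, 9.3]
grip_width: 25.9
t: 24.15
eef_pos: [483.3, 157.1, 180.3]
ee_rot: [-2.103, 1.685, -0.459]
contact_force: [0.6, 0.5, 0.1]
grip_width: 40.6
shift [-0.0373  0.0313 -0.0991] turn [-0.526  0.055  0.215] t 24.15 pos [483.3 157.1 180.3] F [0.6 0.5 0.1] w 40.6 q [ 0.29 -0.33  2.38 -0.07  0.57  1.69]
block_a 152 31.0 ((576.1896362304688, 176.2527618408203), (45.995262145996094, 23.692676544189453), 13.091444969177246) z spread 1.3027085651620458
kept b hidden
ma 109 30.7 ((550.008056640625, 366.53277587890625), (30.620004653930664, 27.591102600097656), 1.4978256225585938) z spread 1.3522719816899587
mb 99 31.1 ((600.2607421875, 366.2255554199219), (25.90872573852539, 29.27033233642578), 2.5954928398132324) z spread 1.173198861516254
kept m 107 30.6 ((495.38995361328125, 356.3101806640625), (30.042945861816406, 27.609577178955078), 4.0783514976501465) z spread 1.406462985431804
obj 27 41.8 ((380.91632080078125, -138.17648315429688), (16.648115158081055, 13.670904159545898), 87.93451690673828) z spread 1.6023753985575369
eye 116 49.1 ((675.8900146484375, 15.67038345336914), (30.46009635925293, 30.336467742919922), 42.54549789428711) z spread 1.3694246169230566
```

View pics/w6.png

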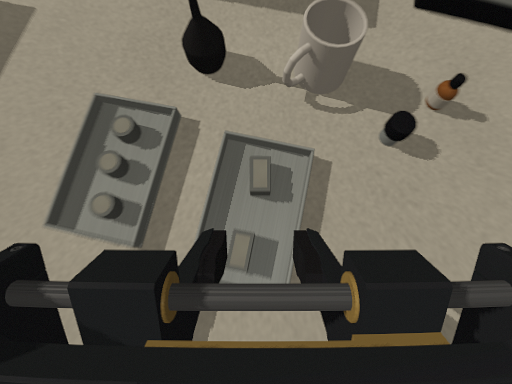

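View pics/end.png

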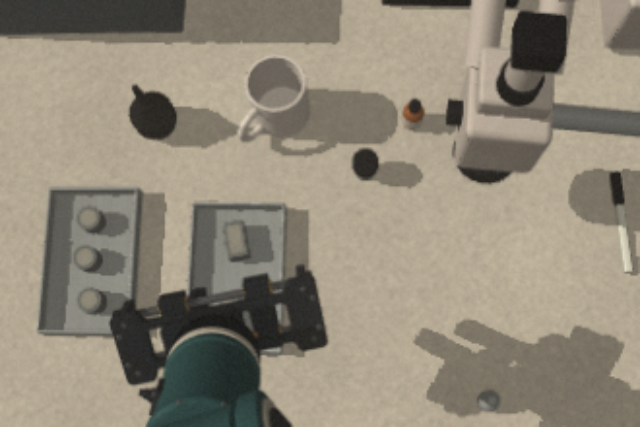

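All three specimens lie flat in the right trays, with their tops level with the kept ones. The gripper is clear at a height of 180 mm, so I'm handing in.

```bash
python3 -c "
from rig import arm
print(arm.hand_in())"
```

```text
the job is handed in; nothing more can be done
None
```

I put all three specimens in their trays, gripping at 12 N, and handed the job in at about 24 s. I gripped block_a from under the microscope head with the tool tilted 30°, and carried and set it down at that same tilt so it stayed level.

- **Placement:** mount_b is at about (600, 366), mount_a at (550, 367) and block_a at (576, 176). Their tops measured 30.7–31.1 mm in the top camera, against 30.6 mm for the kept mount now and 31.2 mm for the kept block at the start. That camera reads about 2–3 mm high, so this fits lying flat on the tray floor.
- **Yaw:** block_a sits about 13° askew in its tray. I turned it on purpose because joint 6 was at 2.50 rad, close to its 2.55 limit.
- **Forces:** wrist force readings at the end of each move stayed below about 13 N. I did not log the force within moves.
- **Other objects:** the objective and the eyepiece measured within about 2 mm of where they started, and nothing else I could see in the last pictures looked disturbed.
- **Not checked:** in the last top view the arm hid the kept block and the screwdriver. The wrist view showed the kept block in its tray, but I did not see the screwdriver again.

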